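# Tube rack through a drop gate

### The job

Push the grey tube rack along the chute and past the spring-loaded drop gate into the bay behind it: keep the gate down with one fingertip on its long press bar while the other finger pushes the rack from behind over the lowered gate, then take the hand away so that the gate springs up behind the rack. Start holding the gate down before the rack moves over it; only push the rack, never lift or tip it, and leave the other things on the bench alone.

Things in the scene. Friction and masses are not known exactly. Their poses are not given: they have to be found in the camera images.
- chute: Fixed aluminium channel on legs. Origin on the bench under the gate, on the centre line; x = direction of travel, y level towards the press bar, z up (mm here and below in this frame). Floor at z = 40, x -165 (open end) to 125 (low end wall). Side walls 6 thick, 86 apart inside, tops at z = 52. Gate's hinge bracket, 44 tall, at y = -78.
- bay (a point): Point on the chute floor in the middle of the bay, the part of the chute past the gate (x 4 to 125 mm of the chute), at x = 65, y = 0, z = 40 mm of the chute.
- gate (a joint): Drop gate, steel, 8 mm thick in the plane x = 0, hinged at y = -78, z = 30 on an axis along x. rad: 0 = up, its leaf (y -25 to 41) 11 to 26 mm above the floor, blocking the rack; grows as the bar is pressed; 0.22 = leaf flush with floor; 0.30 = stop, leaf 4 to 9 mm below. Springs up when let go; 2 N on the bar to start, 4.5 N at the stop. The rack cannot push it open.
- press_bar (a point): Centre of the top of the gate's press bar: aluminium strip along the chute, x -155 to 45, 24 mm wide, 8 thick, outside the wall at y = 97 pressed, 85 up. Top at z = 101 with the gate up (sloping 0.22 rad across), 64 at joint 0.22, 57 at 0.26, 50 at 0.30. A fingertip can slide along all of it keeping the gate down; only the gate's lever at x = 0 lies under it.
- rack: Grey tube rack with nine white-capped tubes, 80 mm along x, 76 along y, body 48 tall, 60 to the caps; about 0.3 kg. Origin at the centre of its underside, axes nearly the chute's. Stands on the chute floor before the gate, 14 to 36 mm between its front and the gate. Its rear face (-x), the one to push, is a flat upright panel 48 mm tall.
- vial: Bystander: amber glass vial 28 mm in diameter, 55 mm tall, standing on the bench outside the press bar. Origin at the centre of its underside.
- jar: Bystander: white jar 44 mm in diameter, 60 mm tall, standing beyond the closed end of the chute. Origin at the centre of its underside.
- tip_box: Bystander: blue box of pipette tips, 62 x 87 x 50 mm tall, beside the press bar side of the chute, near the downstream end of the bar. Origin at the centre of its underside.
- small_rack: Bystander: low red rack with ten small tubes, 90 x 50 x 46 mm, to the right on the bench. Origin at the centre of its underside.
- reagent: Bystander: amber bottle 60 mm in diameter, 110 mm tall, to the left on the bench. Origin at the centre of its underside.
- beaker: Bystander: glass beaker 60 mm in diameter, 70 mm tall, to the right on the bench. Origin at the centre of its underside.
- timer: Bystander: flat white timer 60 x 60 x 20 mm, to the left on the bench. Origin at the centre of its underside.

How it is judged:
By the outcome, as a careful person would: the job done as asked, in the order asked, and still so for the second after the job is handed in, with the robot touching nothing.
It also fails if it takes over 38 s, if anything falls off the work surface, if the arm or the gripper's body presses on something with over 40 N, if the wrist force passes 120 N, or if a joint passes its speed limit or range.

### The arm

A 7-joint arm with a two-finger parallel gripper is mounted at the origin on the work surface. World frame = base frame: x ahead of the robot, y to its left, z up, the work surface at z = 0. Lengths are in m, angles in rad, forces in N, time in s.
With the tool pointing down it reaches from about 0.4 to 0.85 m from the base axis. Payload 4.5 kg.
Tool frame: the origin (TCP) lies at the very end of the fingers, on their centre line; the grasp point (between the pads) lies 19 mm behind it; z points along the fingers, y is the direction in which the jaws open and shut (so a half turn about z gives the same grasp; the last joint's range is limited). The gripper opens to 88 mm and grips with 3 to 60 N. Pads are 18 mm wide; open, the fingers measure 123 mm over their backs; the gripper's body (75 mm by 187 mm) begins 45 mm behind the grasp point.
Start: joints at [-1.286, 0.689, -0.195, 1.565, 0.157, 0.902, -0.215], TCP at [0.155, 0.605, 0.239] pointing down, gripper open.
Joint ranges: [-3.01, 3.01], [-0.46, 2.08], [-1.47, 1.51], [0.13, 2.56], [-1, 4.14], [0.04, 2.09], [-2.66, 2.66]. Speed limits (rad/s): [2.57, 2.57, 3.14, 3.14, 3.14, 3.14, 3.14].

### API

Orientations are given as [roll, pitch, yaw] about the fixed x, y, z axes, in that order (R = Rz(yaw) Ry(pitch) Rx(roll)).
In Python, from workcell import r gives the robot as it stands. The module is installed in compiled form; this text tells all that it offers.
- The arm moves only by the tool apply_moves, never from a script. Its argument "targets" is a list of rows, each a list of 7 numbers: the turn, a rotation vector about the tool's x, y, z in rad, then the shift along the tool's x, y, z in m, then the opening, from 0 (shut) to 1 (fully open). A call has 1 to 20 rows; each row is the pose to reach, as a shift and turn from the pose commanded when the call began, along the tool's axes at that moment; what a row does not reach only later rows make up. A row lasts 1/8 s, in which the tool goes at most 62.5 mm and 10.7 degrees, less where a joint would pass 70% of its speed; a pose out of reach is approached as far as the arm can. A call with a gripper value outside its range is refused whole. The fingers move at their own pace and stop on an object; "grip_force" is the grip in N (left out, the last holds). Time passes only in rows, so rows that repeat a pose let the fingers close. It gives the time, the measured TCP pose, the force and the opening at its end, in the units of the state.
- r.state(): the state, without advancing time (a new reading comes with each control period).
- r.camera(name): name is "scene" or "top"; returns (picture, depth): 384x512x3 uint8, red, green, blue; 384x512 float32, m along the optical axis (not along the pixel's ray), 0 where there is no reading.
- r.camera_params(name): a dict with "mtx" (3x3 intrinsics, pixels), "extrinsics" (4x4, takes a point from camera to world coordinates). Camera axes: x right, y down, z forward; pixel columns grow to the right and rows downward; lengths in m; the calibration is good to about 2 mm. A picture is of the moment at which its call begins. camera_params takes no time and is no camera call.
- r.job_done(): hands the job in, once; it reports no verdict.
The state is a dict: "time_s": time; "joint_positions": joint angles; "qvel": joint speeds; "joint_torque": joint torques, N m; "tcp_pos": TCP position; "orientation": TCP orientation; "force": force on the tool from outside, world axes, zero at the start; "wrist_torque": the same for the moment, N m; "opening": finger opening in m.
Only numpy, scipy, OpenCV 4.12 (cv2) and the standard library are available. Lean on these libraries where they do the work, as an engineer would, in place of code of your own. Each camera call takes 0.05 s, during which the arm holds its last target.

## Working session

There is one attempt and no reset: what is moved stays moved. The work goes in short steps, Python scripts to look and compute and a tool call to move; the robot and the scene stay as the last step left them, time stands still between calls to the robot, and variables do not carry over. Pictures are saved under pics/ and viewed, and the job is handed in when it is done.

Besides the shell and the picture viewer there is one more tool, called after ">>>" as name(argument=value, ...), one argument or row to a line, values as JSON. apply_moves: Moves the arm, as the interface text tells. Its arguments: {"type":"object","properties":{"targets":{"type":"array","items":{"type":"array","items":{"type":"number"}}},"grip_force":{"type":"number"}},"required":["targets"]}

```bash
mkdir -p pics
python3 - <<'E'
from workcell import r
import cv2,numpy as np
for n in ("scene","top"):
    p,d=r.camera(n); np.savez(f"{n}0.npz",p=p,d=d)
    cv2.imwrite(f"pics/{n}0.png",p[:,:,::-1])
    c=r.camera_params(n); print(n,np.round(c["mtx"],1).tolist(),np.round(c["extrinsics"],4).tolist())
s=r.state(); print(s)
E
```

```text
scene [[387.8, 0.0, 253.7], [0.0, 387.8, 194.0], [0.0, 0.0, 1.0]] [[0.4181, 0.7432, -0.5224, 1.0528], [0.9084, -0.3414, 0.2413, -0.2644], [0.001, -0.5755, -0.8178, 0.9243], [0.0, 0.0, 0.0, 1.0]]
top [[494.4, 0.0, 254.1], [0.0, 494.4, 190.7], [0.0, 0.0, 1.0]] [[0.0122, -0.9872, 0.1592, 0.234], [-0.9998, -0.01, 0.0142, -0.0193], [-0.0124, -0.1594, -0.9871, 1.6585], [0.0, 0.0, 0.0, 1.0]]
{'time_s': 0.1, 'joint_positions': array([-1.28622272,  0.68986302, -0.19454236,  1.56625472,  0.15729225,
        0.90252252, -0.21509942]), 'qvel': array([-1.57096856e-03, -4.84137442e-04,  6.77911930e-04, -2.54802519e-03,
        1.11888009e-03, -7.71008585e-05, -9.66699361e-05]), 'joint_torque': array([-2.99034458e-03, -5.28494167e+01, -1.27155628e+00, -1.53835005e+01,
       -5.26490528e-02,  2.00005787e-03,  4.34980257e-05]), 'tcp_pos': array([0.15498241, 0.60487909, 0.23801004]), 'orientation': array([-3.13994018e+00,  1.08730095e-04,  2.89091022e+00]), 'force': array([-0.53319478,  0.17421848, -0.76301386]), 'wrist_torque': array([ 0.02715168, -0.05302186, -0.00451065]), 'opening': 0.08831594497984203}
```

View pics/scene0.png

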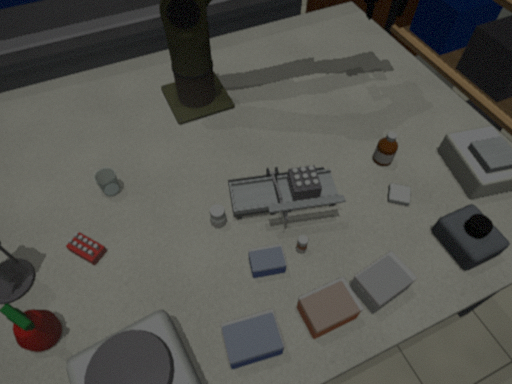

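View pics/top0.png

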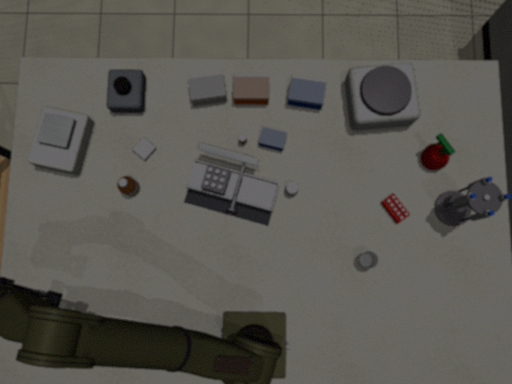

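The scene view shows the chute near pixel (288,192), with the rack on it at (305,180) and the press bar on the camera side at (305,214). In the top view the chute is at about (235,185), the rack at (215,180) and the bar at (230,155). Travel is to the right, roughly world -y. Next I'll zoom in and measure.

```bash
cat > h.py <<'E'
import numpy as np
from workcell import r
def cloud(n,d):
    c=r.camera_params(n);K=c["mtx"];E=c["extrinsics"]
    v,u=np.mgrid[:d.shape[0],:d.shape[1]]
    P=np.stack([(u-K[0,2])/K[0,0]*d,(v-K[1,2])/K[1,1]*d,d],-1)
    return P@E[:3,:3].T+E[:3,3]
def ray(n,u,v,z):
    c=r.camera_params(n);K=c["mtx"];E=c["extrinsics"]
    q=E[:3,:3]@np.array([(u-K[0,2])/K[0,0],(v-K[1,2])/K[1,1],1.]);o=E[:3,3]
    return o+q*(z-o[2])/q[2]
E
python3 - <<'E'
from h import *
import cv2
for n,(x0,y0,w,h) in {"scene":(215,150,140,90),"top":(170,130,130,100)}.items():
    z=np.load(n+"0.npz"); p=z["p"][y0:y0+h,x0:x0+w,::-1]; d=z["d"]
    k=5
    cv2.imwrite(f"pics/{n}_z.png",cv2.resize(np.clip(p*1.6,0,255).astype(np.uint8),None,fx=k,fy=k,interpolation=cv2.INTER_CUBIC))
    C=cloud(n,d)
    Z=C[y0:y0+h,x0:x0+w,2]; print(n,np.percentile(Z,[1,10,50,90,99]))
    cv2.imwrite(f"pics/{n}_h.png",cv2.applyColorMap(cv2.resize((np.clip(Z,0,.125)*2000).astype(np.uint8),None,fx=k,fy=k,interpolation=cv2.INTER_NEAREST),cv2.COLORMAP_JET))
E
```

```text
scene [-0.00255012 -0.00061664  0.00248118  0.08677271  0.1050823 ]
top [-0.00835769 -0.0037172   0.00307531  0.05701512  0.10515784]
```

View pics/scene_z.png

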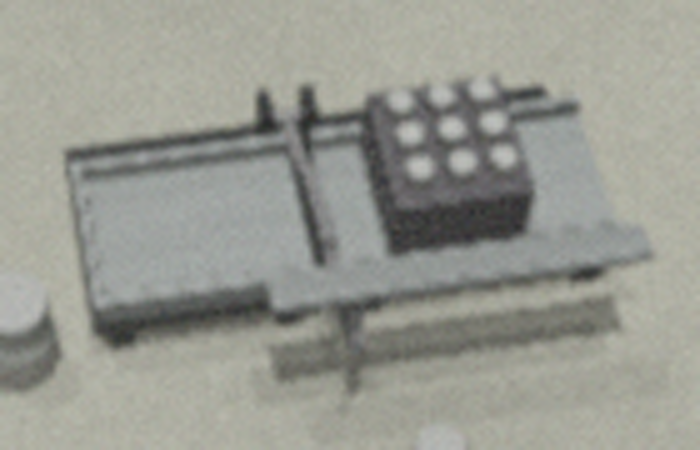

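View pics/top_z.png

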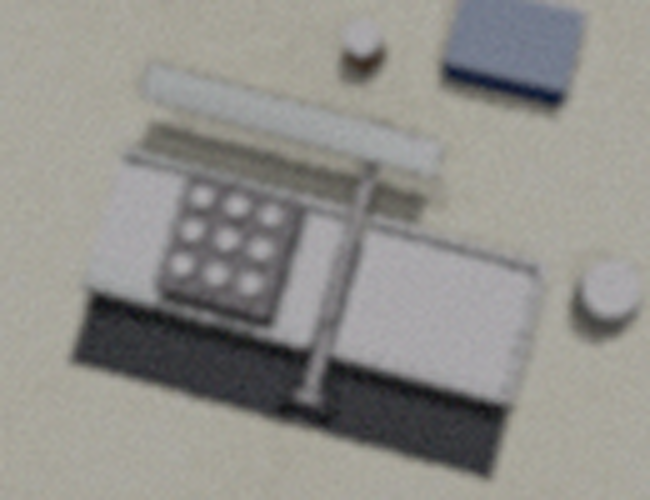

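View pics/top_h.png

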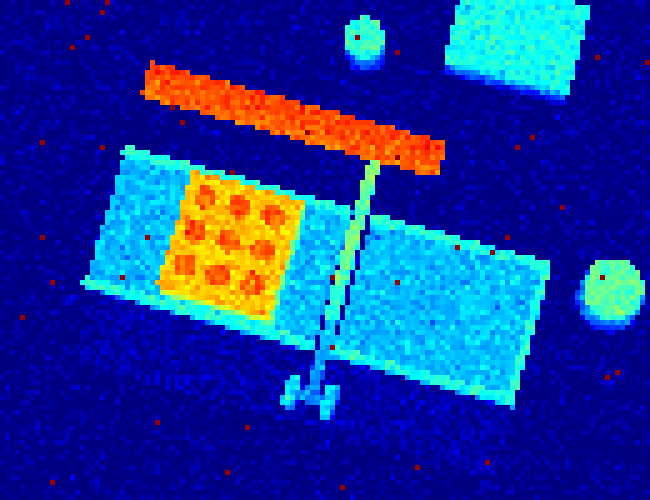

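The zooms show the bar from about (145,80) to (440,155) in the top crop, the rack at (230,245) and the gate lever running from (370,165) to (305,395). Next I'll measure the rectangles from the height map.

Run:
```python
from h import *
import cv2
for n,(x0,y0,w,h) in {"top":(170,130,130,100),"scene":(215,150,140,100)}.items():
    d=np.load(n+"0.npz")["d"]; C=cloud(n,d)[y0:y0+h,x0:x0+w]; Z=C[...,2]
    def comps(lo,hi,k):
        m=cv2.medianBlur(((Z>lo)&(Z<hi)).astype(np.uint8),3)
        N,L,S,_=cv2.connectedComponentsWithStats(m)
        for i in range(1,N):
            if S[i,4]<k: continue
            P=C[L==i]; (c,s,a)=cv2.minAreaRect((P[:,:2]*1000).astype(np.float32))
            print(n,lo,"px",S[i,:2]+[x0,y0],S[i,4],"c",np.round(c,1),"s",np.round(s,1),"a",round(a,1),"z",np.round(np.percentile(P[:,2],[5,50,95])*1000,1))
    comps(.072,.115,60)
    comps(.030,.115,60)
```

```text
top 0.072 px [199 143] 452 c [470.   17.1] s [451.8 154.8] a 27.7 z [ 94.4 101.5 107.8]
top 0.072 px [202 164] 584 c [526.6 128.6] s [76.5 80.8] a 74.3 z [ 81.4  88.3 103.8]
top 0.03 px [259 130] 434 c [685.8 -58.6] s [86.9 78.1] a 77.1 z [41.9 49.8 55.5]
top 0.03 px [187 143] 3197 c [474.   39.5] s [434.3 236. ] a 42.3 z [ 34.6  46.6 103.8]
top 0.03 px [286 182] 135 c [382.5 -65.5] s [ 39.1 308.6] a 65.5 z [32.5 58.  65.3]
scene 0.072 px [288 165] 756 c [782.3 -34.1] s [ 93.9 704.4] a 57.2 z [ 78.3  88.6 102.3]
scene 0.072 px [268 194] 657 c [777.1 -94.2] s [176.5 623.6] a 42.5 z [ 97.7 102.4 106. ]
scene 0.03 px [229 165] 3930 c [757.5   1.3] s [314.7 729.5] a 71.4 z [ 38.5  50.  103.9]
scene 0.03 px [215 204] 170 c [ 768.9 -193.2] s [ 28.9 584.7] a 73.1 z [33.1 59.4 63. ]
scene 0.03 px [297 234] 113 c [676.3  46.4] s [24.  25.7] a 24.4 z [33.  55.2 58.3]
scene 0.03 px [248 243] 146 c [ 835.3 -168.9] s [ 83.8 467.7] a 56.1 z [48.6 50.8 53.8]
```

Run:
```python
from h import *
import cv2
for n,(x0,y0,w,h) in {"top":(170,130,130,100),"scene":(215,150,140,100)}.items():
    d=np.load(n+"0.npz")["d"]; C=cloud(n,d)[y0:y0+h,x0:x0+w]; Z=C[...,2]
    def comps(lo,hi,k):
        m0=((Z>lo)&(Z<hi)); m=cv2.morphologyEx(m0.astype(np.uint8),cv2.MORPH_OPEN,np.ones((2,2),np.uint8))
        N,L,S,_=cv2.connectedComponentsWithStats(m)
        for i in range(1,N):
            if S[i,4]<k: continue
            P=C[(L==i)&m0]; (c,s,a)=cv2.minAreaRect((P[:,:2]*1000).astype(np.float32))
            print(n,lo,"px",S[i,:2]+[x0,y0],S[i,4],"c",np.round(c,1),"s",np.round(s,1),"a",round(a,1),"z",np.round(np.percentile(P[:,2],[5,50,95])*1000,1))
    comps(.072,.115,60)
    comps(.030,.115,60)
```

```text
top 0.072 px [200 144] 451 c [605.1  86.6] s [194.7  22.3] a 74.8 z [ 94.2 101.4 107.8]
top 0.072 px [203 165] 587 c [525.6 126.6] s [72.1 80.1] a 74.4 z [ 81.   88.3 104.1]
top 0.03 px [260 130] 456 c [677.4 -58.8] s [82.8 61.8] a 77.1 z [41.9 49.8 55.5]
top 0.03 px [188 144] 3143 c [516.8  71.3] s [291.8 184.7] a 74.9 z [ 35.3  46.5 103.6]
top 0.03 px [287 183] 133 c [ 502.8 -122.8] s [34.2 38.1] a 0.2 z [35.8 58.  65.3]
scene 0.072 px [289 166] 756 c [529.2 130.1] s [75.8 80. ] a 75.5 z [ 78.   88.6 102.3]
scene 0.072 px [269 195] 653 c [609.4  89.9] s [197.6  23.1] a 74.9 z [ 97.8 102.7 106. ]
scene 0.03 px [230 166] 3887 c [525.7  73.8] s [295.  188.5] a 75.4 z [ 38.7  49.2 103.8]
scene 0.03 px [215 205] 188 c [ 511.5 -113.9] s [25.9 37.4] a 64.8 z [32.8 59.3 63. ]
scene 0.03 px [298 235] 115 c [677.7  47.3] s [21.6 24.5] a 36.3 z [33.3 55.2 58.4]
scene 0.03 px [250 244] 110 c [661.2 -48.1] s [80.5 16.7] a 75.4 z [48.6 50.7 53.8]
```

```bash
cat >> h.py <<'E'
from scipy.spatial.transform import Rotation as Ro
O=np.array([.5109,.0573,0]); th=np.radians(-105.1)
CH=np.array([[np.cos(th),-np.sin(th),0],[np.sin(th),np.cos(th),0],[0,0,1]])
def ch2w(x,y,z): return O+CH@np.array([x,y,z])/1000
def w2ch(p): return CH.T@(np.asarray(p)-O)*1000
# desired tool: z down, y = chute y  -> x = y cross z
RD=CH@np.array([[-1,0,0],[0,1,0],[0,0,-1.]])
def rel(x,y,z):
    s=r.state(); R=Ro.from_euler("xyz",s["orientation"]).as_matrix()
    return Ro.from_matrix(R.T@RD).as_rotvec(), R.T@(ch2w(x,y,z)-s["tcp_pos"])
E
python3 - <<'E'
from h import *
print(rel(-133,44,200)); print(ch2w(-133,44,200)); print(w2ch(r.state()["tcp_pos"]))
E
```

```text
(array([-1.20565661e-03,  1.39347025e-03,  1.58365813e+00]), array([-0.52633094, -0.30968646,  0.03857907]))
[0.5880279  0.17424566 0.2       ]
[-435.95448312 -486.27551745  238.01004022]
```

>>> apply_moves(
  targets=[
    [0,0,0.13,-0.044,-0.026,0,1],
    [0,0,0.26,-0.088,-0.052,0,1],
    [0,0,0.4,-0.132,-0.077,0,1],
    [0,0,0.53,-0.175,-0.103,0,1],
    [0,0,0.66,-0.219,-0.129,0,1],
    [0,0,0.79,-0.263,-0.155,0,1],
    [0,0,0.92,-0.307,-0.181,0,1],
    [0,0,1.06,-0.351,-0.206,0,1],
    [0,0,1.19,-0.395,-0.232,0.01,1],
    [0,0,1.32,-0.439,-0.258,0.02,1],
    [0,0,1.45,-0.482,-0.284,0.03,1],
    [0,0,1.584,-0.526,-0.31,0.038,1],
    [0,0,1.584,-0.526,-0.31,0.038,1],
    [0,0,1.584,-0.526,-0.31,0.038,1],
  ],
)

```text
time_s: 1.85
tcp_pos: [0.5869, 0.1754, 0.2002]
orientation: [-3.14, -0.0, 1.308]
force: [0.3, 0.2, 0.1]
opening: 0.0881
```

Run:
```python
from h import *
import cv2
p,d=r.camera("scene"); cv2.imwrite("pics/s1.png",cv2.resize(np.clip(p[120:260,190:380,::-1]*1.6,0,255).astype(np.uint8),None,fx=4,fy=4,interpolation=cv2.INTER_CUBIC))
print(rel(-133,44,115),w2ch(r.state()["tcp_pos"]))
```

```text
(array([-0.00173939, -0.00075155,  0.00208762]), array([-0.00158945,  0.00202476,  0.08544656])) [-134.52115766   42.12062008  200.45112113]
```

View pics/s1.png

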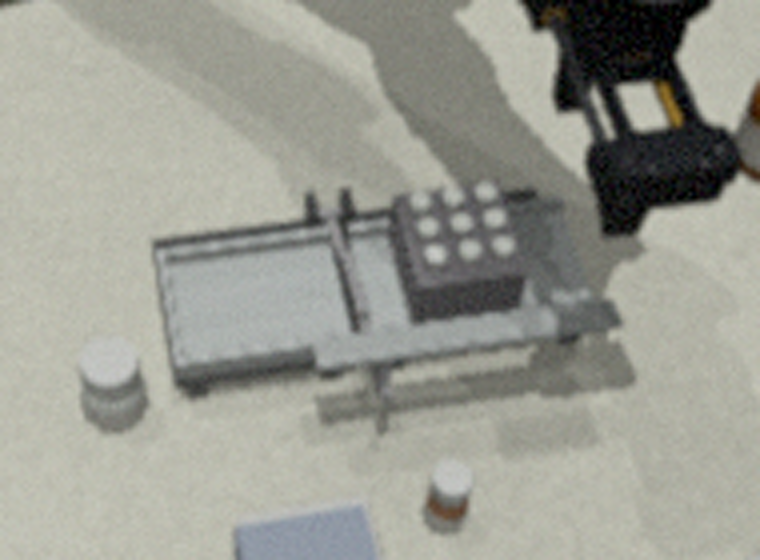

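The hand hangs above the upstream end of the chute, with the near finger at about (620,220). I'll lower it to just above the bar and look again.

>>> apply_moves(
  targets=[
    [0,0,0,-0.001,0.001,0.03,1],
    [0,0,0,-0.0015,0.002,0.06,1],
    [0,0,0,-0.0015,0.002,0.085,1],
    [0,0,0,-0.0015,0.002,0.085,1],
    [0,0,0,-0.0015,0.002,0.085,1],
  ],
)

```text
time_s: 2.52
tcp_pos: [0.5894, 0.1738, 0.1168]
orientation: [3.141, -0.001, 1.308]
force: [0.6, 0.9, -0.0]
opening: 0.088
```

Run:
```python
from h import *
import cv2
ims=[]
for n,(x0,y0,w,h) in {"scene":(250,130,130,100),"top":(170,130,130,100)}.items():
    p,d=r.camera(n); np.savez(n+"2.npz",p=p,d=d)
    ims.append(cv2.resize(np.clip(p[y0:y0+h,x0:x0+w,::-1]*1.8,0,255).astype(np.uint8),None,fx=3,fy=3,interpolation=cv2.INTER_CUBIC))
cv2.imwrite("pics/s2.png",np.hstack(ims))
print(rel(-133,44,55),w2ch(r.state()["tcp_pos"]),r.state()["force"])
```

```text
(array([ 0.00186869, -0.00157512,  0.00035165]), array([ 0.00021983, -0.00216082,  0.06210867])) [-132.6830827    46.04484567  117.11217837] [ 0.37679914 -0.295295   -0.37214173]
```

View pics/s2.png

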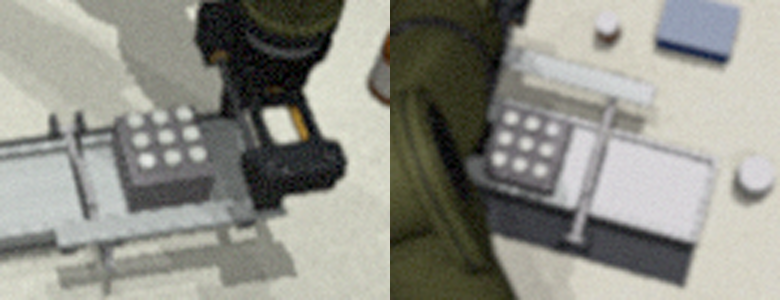

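Run:
```python
from h import *
d=np.load("scene2.npz")["d"]; C=cloud("scene",d); Q=(C-O)@CH*1000
m=(abs(Q[...,0]+133)<45)&(abs(Q[...,1]-44)<80)&(Q[...,2]>110)&(Q[...,2]<150)
P=Q[m]
for a,b in((110,118),(118,126),(126,134),(134,150)):
    k=P[(P[:,2]>a)&(P[:,2]<b)]; 
    for nm,s in(("A",k[k[:,1]>44]),("B",k[k[:,1]<44])):
        if len(s)>3: print(a,nm,len(s),np.round(np.percentile(s,[3,97],axis=0)[:,:2]))
d=np.load("scene2.npz")["d"]
m=(Q[...,0]>-140)&(Q[...,0]<-20)&(abs(Q[...,1])<36)&(Q[...,2]>84)&(Q[...,2]<92)
print("rack",np.round(np.percentile(Q[m],[1,99],axis=0)))
```

```text
118 A 5 [[-136.   95.]
 [-122.  103.]]
118 B 13 [[-133.   -6.]
 [-122.    2.]]
126 A 17 [[-141.  101.]
 [-122.  104.]]
126 B 11 [[-139.  -11.]
 [-122.    1.]]
134 A 11 [[-142.  103.]
 [-123.  105.]]
134 B 19 [[-140.  -13.]
 [-122.    2.]]
rack [[-112.  -35.   84.]
 [ -36.   36.   92.]]
```

Each finger is where it should be: fronts at x = -122, rack rear at -112, and finger A over the bar. I'll press the bar down now.

>>> apply_moves(
  targets=[
    [0,0,0,0,-0.001,0.008,1],
    [0,0,0,0,-0.002,0.016,1],
    [0,0,0,0,-0.002,0.022,1],
    [0,0,0,0,-0.002,0.028,1],
    [0,0,0,0,-0.002,0.034,1],
    [0,0,0,0,-0.002,0.04,1],
    [0,0,0,0,-0.002,0.046,1],
    [0,0,0,0,-0.002,0.052,1],
    [0,0,0,0,-0.002,0.057,1],
    [0,0,0,0,-0.002,0.061,1],
    [0,0,0,0,-0.002,0.061,1],
    [0,0,0,0,-0.002,0.061,1],
  ],
)

```text
time_s: 4.12
tcp_pos: [0.5875, 0.1731, 0.0549]
orientation: [3.141, -0.0, 1.307]
force: [3.5, -1.7, 4.5]
opening: 0.0883
```

Run:
```python
from h import *
import cv2
ims=[]
for n,(x0,y0,w,h) in {"scene":(250,130,130,100),"top":(170,130,130,100)}.items():
    p,d=r.camera(n)
    ims.append(cv2.resize(np.clip(p[y0:y0+h,x0:x0+w,::-1]*1.8,0,255).astype(np.uint8),None,fx=3,fy=3,interpolation=cv2.INTER_CUBIC))
    Q=(cloud(n,d)-O)@CH*1000
    for nm,xl,yl,zl in(("bar",(-100,40),(75,115),(30,112)),("leaf",(-4,4),(-15,30),(30,80)),("rack",(-140,125),(-33,33),(83,93))):
        m=(Q[...,0]>xl[0])&(Q[...,0]<xl[1])&(Q[...,1]>yl[0])&(Q[...,1]<yl[1])&(Q[...,2]>zl[0])&(Q[...,2]<zl[1])
        if m.sum()>3: print(n,nm,m.sum(),np.round(np.percentile(Q[m],[3,50,97],axis=0)).tolist())
cv2.imwrite("pics/s3.png",np.hstack(ims))
s=r.state();print(rel(18,44,55),w2ch(s["tcp_pos"]),s["force"])
```

```text
scene bar 470 [[-96.0, 85.0, 49.0], [-29.0, 98.0, 55.0], [35.0, 108.0, 58.0]]
scene leaf 38 [[-4.0, -13.0, 31.0], [-0.0, 6.0, 36.0], [3.0, 28.0, 39.0]]
scene rack 359 [[-111.0, -30.0, 85.0], [-70.0, 2.0, 88.0], [-37.0, 32.0, 92.0]]
top bar 304 [[-96.0, 85.0, 47.0], [-30.0, 97.0, 54.0], [36.0, 108.0, 61.0]]
top leaf 27 [[-3.0, -14.0, 32.0], [0.0, 5.0, 37.0], [4.0, 26.0, 43.0]]
top rack 227 [[-107.0, -32.0, 84.0], [-67.0, 6.0, 87.0], [-36.0, 31.0, 92.0]]
(array([ 0.00047964, -0.00023572, -0.00055282]), array([-1.49821760e-01,  2.69349858e-04, -9.27340685e-05])) [-131.82190348   43.81351056   54.94247313] [ 3.1694682  -1.72835164  4.68490789]
```

View pics/s3.png

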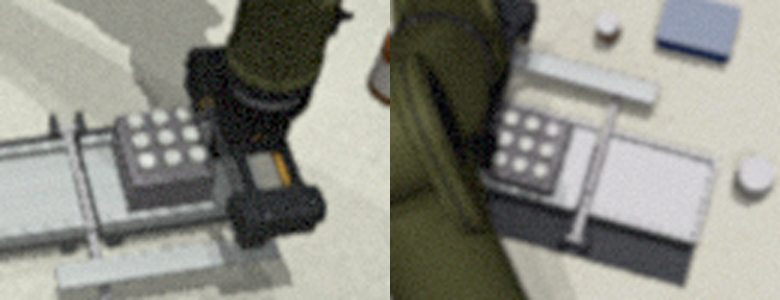

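The gate is down: bar top at z≈55, leaf at ≈36 (below the floor at 40), and the rack hasn't moved. Now I'll start pushing.

>>> apply_moves(
  targets=[
    [0,0,0,-0.002,0,0,1],
    [0,0,0,-0.005,0,0,1],
    [0,0,0,-0.009,0,0,1],
    [0,0,0,-0.013,0,0,1],
    [0,0,0,-0.017,0,0,1],
    [0,0,0,-0.021,0,0,1],
    [0,0,0,-0.025,0,0,1],
    [0,0,0,-0.029,0,0,1],
    [0,0,0,-0.033,0,0,1],
    [0,0,0,-0.037,0,0,1],
    [0,0,0,-0.041,0,0,1],
    [0,0,0,-0.044,0,0,1],
    [0,0,0,-0.047,0,0,1],
    [0,0,0,-0.05,0,0,1],
    [0,0,0,-0.05,0,0,1],
  ],
)

```text
time_s: 6.1
tcp_pos: [0.5741, 0.1242, 0.0547]
orientation: [-3.141, 0.001, 1.306]
force: [0.4, 3.3, 3.7]
opening: 0.0882
```

```bash
cat > look.py <<'E'
from h import *
import cv2,sys
ims=[]
for n,(x0,y0,w,h) in {"scene":(220,130,130,100),"top":(170,130,130,100)}.items():
    p,d=r.camera(n)
    ims.append(cv2.resize(np.clip(p[y0:y0+h,x0:x0+w,::-1]*1.8,0,255).astype(np.uint8),None,fx=3,fy=3,interpolation=cv2.INTER_CUBIC))
    Q=(cloud(n,d)-O)@CH*1000
    for nm,xl,yl,zl in(("bar",(-100,40),(75,115),(30,112)),("leaf",(-4,4),(-15,30),(30,80)),("rack",(-140,125),(-37,37),(83,93))):
        m=(Q[...,0]>xl[0])&(Q[...,0]<xl[1])&(Q[...,1]>yl[0])&(Q[...,1]<yl[1])&(Q[...,2]>zl[0])&(Q[...,2]<zl[1])
        if m.sum()>3: print(n,nm,m.sum(),np.round(np.percentile(Q[m],[3,50,97],axis=0)).tolist())
        if nm=="rack" and m.sum()>30: print("  angle",cv2.minAreaRect(Q[m][:,:2].astype(np.float32)))
cv2.imwrite(f"pics/{sys.argv[1]}.png",np.hstack(ims))
s=r.state();print(rel(18,44,55),w2ch(s["tcp_pos"]),s["force"],s["time_s"])
E
python3 look.py s4
```

```text
scene bar 449 [[-94.0, 86.0, 49.0], [-26.0, 99.0, 54.0], [36.0, 108.0, 65.0]]
scene leaf 26 [[1.0, -9.0, 45.0], [3.0, 12.0, 63.0], [4.0, 26.0, 68.0]]
scene rack 368 [[-66.0, -34.0, 84.0], [-27.0, 4.0, 88.0], [5.0, 36.0, 91.0]]
  angle ((-34.881813049316406, 0.022098541259765625), (82.30323028564453, 73.97102355957031), 0.026972876861691475)
top bar 225 [[-59.0, 85.0, 46.0], [-11.0, 96.0, 53.0], [37.0, 108.0, 60.0]]
top rack 245 [[-53.0, -35.0, 83.0], [-22.0, 1.0, 87.0], [6.0, 36.0, 92.0]]
  angle ((-25.150415420532227, -0.035858154296875), (64.89093780517578, 74.85348510742188), 1.9194486141204834)
(array([-0.00031097,  0.00088085, -0.00090654]), array([-0.0990775 ,  0.00054282, -0.00022977])) [-81.0777066   43.5469127   54.68311697] [0.11662002 1.42308575 4.42780612] 6.2
```

View pics/s4.png

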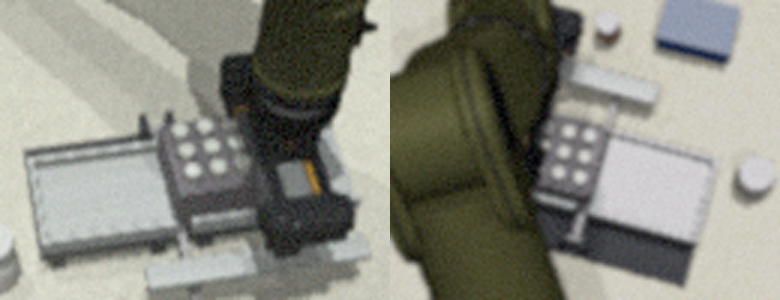

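The rack's front has crossed the lowered gate (x≈8), it is standing straight, and the bar is still at z≈54. I'll keep pushing.

>>> apply_moves(
  targets=[
    [0,0,0,-0.003,0,0,1],
    [0,0,0,-0.007,0,0,1],
    [0,0,0,-0.012,0,0,1],
    [0,0,0,-0.018,0,0,1],
    [0,0,0,-0.024,0,0,1],
    [0,0,0,-0.03,0,0,1],
    [0,0,0,-0.036,0,0,1],
    [0,0,0,-0.042,0,0,1],
    [0,0,0,-0.048,0,0,1],
    [0,0,0,-0.054,0,0,1],
    [0,0,0,-0.06,0,0,1],
    [0,0,0,-0.066,0,0,1],
    [0,0,0,-0.072,0,0,1],
    [0,0,0,-0.078,0,0,1],
    [0,0,0,-0.084,0,0,1],
    [0,0,0,-0.089,0,0,1],
    [0,0,0,-0.093,0,0,1],
    [0,0,0,-0.096,0,0,1],
    [0,0,0,-0.098,0,0,1],
    [0,0,0,-0.098,0,0,1],
  ],
)

```text
time_s: 8.7
tcp_pos: [0.5486, 0.0299, 0.0547]
orientation: [-3.142, 0.0, 1.306]
force: [0.5, 3.1, 3.5]
opening: 0.088
```

```bash
python3 look.py s5
```

```text
scene bar 424 [[-96.0, 87.0, 49.0], [-35.0, 100.0, 55.0], [35.0, 108.0, 67.0]]
scene leaf 33 [[-4.0, -14.0, 32.0], [-0.0, 2.0, 35.0], [3.0, 21.0, 38.0]]
scene rack 336 [[40.0, -35.0, 85.0], [73.0, 5.0, 88.0], [102.0, 35.0, 92.0]]
  angle ((70.10218811035156, 0.11916732788085938), (73.3346176147461, 68.17606353759766), 89.83785247802734)
top rack 234 [[47.0, -35.0, 83.0], [76.0, 5.0, 87.0], [103.0, 35.0, 92.0]]
  angle ((73.43852233886719, -0.6216659545898438), (61.86184310913086, 75.28197479248047), 2.462690830230713)
(array([-0.00013487,  0.00045748, -0.00065996]), array([-0.00143088,  0.00049719, -0.00031602])) [16.56893898 43.50371452 54.68339357] [0.43407336 2.17456547 4.53141916] 8.8
```

View pics/s5.png

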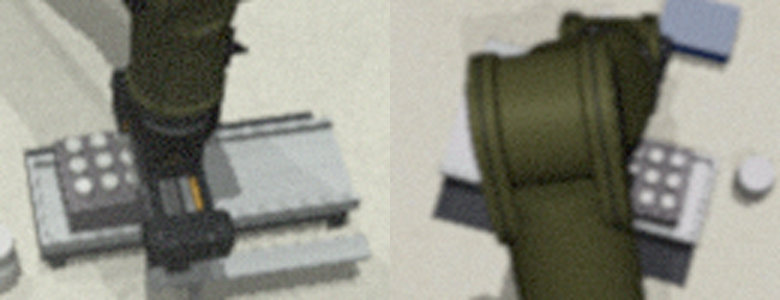

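The rack is fully in the bay: rear ≈25, front ≈105, and the gate plane behind it is clear. I'll push slightly further, back off 2 mm and lift straight up.

>>> apply_moves(
  targets=[
    [0,0,0,-0.002,0,0,1],
    [0,0,0,-0.004,0,0,1],
    [0,0,0,-0.004,0,0,1],
    [0,0,0,-0.002,0,0,1],
    [0,0,0,-0.002,0,0,1],
    [0,0,0,-0.002,0,-0.006,1],
    [0,0,0,-0.002,0,-0.014,1],
    [0,0,0,-0.002,0,-0.024,1],
    [0,0,0,-0.002,0,-0.034,1],
    [0,0,0,-0.002,0,-0.044,1],
    [0,0,0,-0.002,0,-0.056,1],
    [0,0,0,-0.002,0,-0.072,1],
    [0,0,0,-0.002,0,-0.092,1],
    [0,0,0,-0.002,0,-0.115,1],
    [0,0,0,-0.002,0,-0.14,1],
    [0,0,0,-0.002,0,-0.165,1],
    [0,0,0,-0.002,0,-0.18,1],
    [0,0,0,-0.002,0,-0.18,1],
  ],
)

```text
time_s: 11.05
tcp_pos: [0.5489, 0.0284, 0.2358]
orientation: [3.139, -0.001, 1.307]
force: [-0.2, 0.2, -0.1]
opening: 0.0881
```

```bash
python3 look.py s6
```

```text
scene bar 444 [[-95.0, 76.0, 70.0], [-22.0, 89.0, 103.0], [35.0, 98.0, 106.0]]
scene leaf 43 [[-3.0, -13.0, 43.0], [1.0, 8.0, 59.0], [3.0, 29.0, 66.0]]
scene rack 397 [[32.0, -34.0, 84.0], [71.0, 5.0, 88.0], [105.0, 35.0, 91.0]]
  angle ((68.66121673583984, -0.012226104736328125), (73.53691101074219, 77.83052825927734), 89.77889251708984)
top bar 40 [[-98.0, 75.0, 91.0], [-90.0, 84.0, 102.0], [-81.0, 95.0, 107.0]]
top rack 159 [[73.0, -35.0, 83.0], [88.0, 2.0, 87.0], [107.0, 36.0, 92.0]]
  angle ((88.47667694091797, -0.12768173217773438), (38.99163818359375, 74.30815124511719), 1.7910447120666504)
(array([-0.00095864,  0.00021688, -0.00029777]), array([0.0003046 , 0.00107424, 0.17920216])) [ 18.26544348  43.09746732 234.20316801] [-0.09373915 -0.60998708 -0.30228177] 11.15
```

View pics/s6.png

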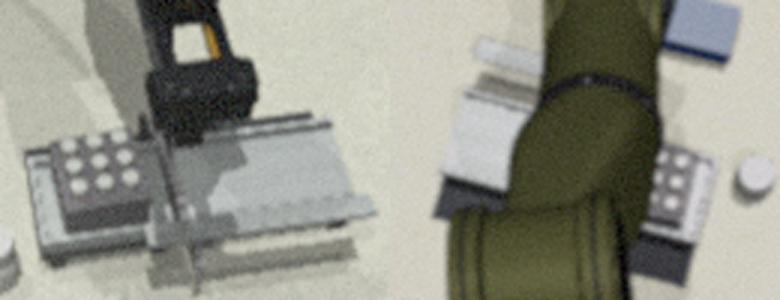

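The bar is back at z≈103, the leaf stands at up to 66, and the rack sits flat at x≈29 to 108. The hand is clear, so I'm handing the job in.

```bash
python3 -c "
from workcell import r
print(r.job_done())"
```

```text
the job is handed in; nothing more can be done
None
```

The rack is in the bay with the gate up behind it, and I handed the job in at about 11 s of the 38 s allowed.

I pressed the bar down first, to z≈55 mm, which put the gate leaf at about 36 mm, below the 40 mm floor. Only then did the other finger push the rack over the gate. I backed that finger off 2 mm and lifted the hand straight up.

**Last checks:**
- **Rack:** it sits flat and straight in the bay, from about x = 29 to 108 mm, with its centre near 69 mm against the nominal 65.
- **Gate:** the leaf stands at up to 66 mm and the bar is back at about 103 mm, so the gate has sprung fully up.
- **Hand:** it is clear at z≈0.235 m, with the measured force close to zero.
- **Forces:** readings after each move stayed around 6 N or less.
- **Bystanders:** the jar and tip box look unmoved in the last pictures. The hand stayed well clear of the vial, but I did not re-measure any of the bystanders.

The arm partly hid the rack from the top camera at the end, so the final rack position rests mainly on the scene camera. The two cameras agreed on its front edge to about 2 mm. No check failed.

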